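Lock the twist cap onto the formula dispenser

TASK

Close the open formula dispenser in the drawer: lift the upper one of the two nested twist caps straight off its spare, set it on the pot and turn it by feel until its hidden lugs drop into the gaps of the neck, then press it down and twist it clockwise to lock, so that it stays down under the push of the seal when you let go. Leave the spare cap and the egg cup where they stand.

Things in the scene. Friction and masses are not known exactly. Their poses are not given: they have to be found in the camera images.
- cap_mid (a point): Upper green twist cap, the one to fit: loose, 45 g, nested on the spare. 44 mm high: a round skirt (74 mm diameter, 20 mm high) and on its flat shoulder a round ribbed grip, 48 mm diameter, 24 mm high, vertical sides. Point on its axis, half-way up: 22 mm above the lower edge, 2 mm above the shoulder, 22 mm below the top. z up along the axis. x, y tell nothing of the lugs.
- cap_edge (a point): Middle of the same cap's lower edge (flared to 77 mm), on its axis; the cap is open below. Inside the skirt are three equal lugs, 120 degrees apart, each 11 mm wide and 3.5 mm thick, undersides 3.5 mm above this edge. They cannot be seen from outside, and where they stand round the cap is not given.
- spare_mid (a point): Spare twist cap, same shape as the upper one, loose, standing on the drawer floor below it. The upper cap rides 27 mm higher on top of the spare's grip, with 4 mm of side play. Point on its axis, half-way up. It must stay where it is.
- pot_shoulder (a point): White dispenser pot, 88 mm diameter, upright and open, snug in a clear holder (109 mm square, 14 mm high) that keeps it from lifting, and from turning up to 1 N m. Point on its axis at its shoulder, 50 mm above the drawer floor, where the cap's lower edge stands when fully down. z up. x, y are the holder's: how the pot is turned in it differs each time and is not given.
- flange_top (a point): On the pot's axis, 13.5 mm above its shoulder, at the top of the flange (63 mm diameter, 4 mm thick) round the neck (52 mm diameter, 17 mm high). Three gaps, 120 degrees apart and 36 degrees wide, break it; a lug fits with about 6 degrees to spare each way. With its lugs on the flange the cap's lower edge rides 10 mm above the shoulder, with 2 mm of side play.
- seal_top (a point): Top of the sprung white seal disc (43 mm diameter) in the mouth, at rest 23 mm above the shoulder. A cap whose lugs are in the gaps sits on it, edge 6 mm above the shoulder; about 2.8 N starts it down, 7 N brings it home. Within 2 mm of the shoulder it twists clockwise (from above) to a stop some 65 degrees on; from 25 degrees it holds: let go, it rises to 2.5 mm and stays.
- egg_cup_mid (a point): White ceramic egg cup, loose, 48 mm diameter, 60 mm high, in another of the three back cells. Point on its axis, 30 mm above its foot. Not to be disturbed.
- drawer_floor (a point): Fixed shallow white drawer on the worktop, front panel towards the robot. Point at the middle of its floor, upper surface; x to its back, y to its left. Inside 340 mm (x) by 450 mm (y); side and back walls 60 mm, front panel 79 mm above the floor. Five spoons and a bowl lie in its front part, lower than 45 mm.
- divider_top (a point): Top of the clear acrylic panel that runs right across the drawer at x = -15 mm from the floor's middle: 4 mm thick, 42 mm high. Two like panels run from it to the back at y = -75 and +75 mm, making three back cells. Pot, cap pair and egg cup stand in them, one each, in any order.
Mind the look-alikes: they are no part of the job. Leave any blue or purple look-alike of the part that bears cap_mid alone.

How it is judged:
On the way:
1. the upper cap has been lifted off the spare (distance between cap_mid and spare_mid above 0.07 m), for 0.1 s.
At the end, for the whole second after the job is handed in: The cap, let go and at rest, is locked on the pot: held down by its lugs less than 4 mm above the pot's shoulder (cap_mid 19 to 26 mm above pot_shoulder) against the seal, centred within 5 mm, level within 4 degrees; the spare cap and the egg cup stand upright within 20 mm of where they stood (z of cap_mid in the frame of pot_shoulder between 0.019 and 0.026 m and horizontal distance between cap_mid and pot_shoulder below 0.005 m and angle between cap_mid's own z axis and vertical below 0.07 rad and distance of each of spare_mid, egg_cup_mid from where it was at the start of the episode below 0.02 m and angle between each of spare_mid, egg_cup_mid's own z axis and vertical below 0.1 rad and linear speed of cap below 0.02 m/s); the robot touches nothing.
It fails at once if the spare cap is carried along or knocked away (distance of spare_mid from where it was at the start of the episode above 0.03 m).
It fails at once if the egg cup is knocked away or over (distance of egg_cup_mid from where it was at the start of the episode above 0.03 m or angle between egg_cup_mid's own z axis and vertical above 0.4 rad).
It also fails if it takes over 58 s, if anything falls off the work surface, if the arm or the gripper's body presses on something with over 40 N, if the wrist force passes 120 N, or if a joint passes its speed limit or range.

ROBOT

A 6-joint arm with a two-finger parallel gripper is mounted at the origin on the work surface. World frame = base frame: x ahead of the robot, y to its left, z up, the work surface at z = 0. Lengths are in m, angles in rad, forces in N, time in s.
With the tool pointing down it reaches from about 0.3 to 0.875 m from the base axis. Payload 6.4 kg.
Tool frame: the origin (TCP) lies at the very end of the fingers, on their centre line; the grasp point (between the pads) lies 19 mm behind it (ctrl.grip_point_offset is the z of the grasp point in the tool frame, in m); z points along the fingers, y is the direction in which the jaws open and shut (so a half turn about z gives the same grasp; the last joint's range is limited). The gripper opens to 85 mm and grips with 20 to 120 N. Pads are 22 mm wide; open, the fingers measure 114 mm over their backs; the gripper's body (76 mm by 85 mm) begins 54 mm behind the grasp point. The pads swing forward as they close: fully open they stand 13 mm farther back than shut.
Start: joints at [-1.552, 0.181, 1.607, -0, 1.354, -0.206], TCP at [0.128, -0.561, 0.231] pointing down, gripper open.
Joint ranges: [-2.99, 2.99], [-0.89, 2.07], [0.3, 2.58], [-1.14, 4.28], [0, 2.63], [-3.12, 3.12]. Speed limits (rad/s): [2.57, 2.57, 3.01, 3.14, 3.14, 3.14].

INTERFACE

Orientations are given as a unit quaternion [w, x, y, z].
In Python, from bench import status, cams, ctrl gives the robot as it stands.
- The arm moves only by the shell command python3 -m handwheel 'ROWS'. ROWS is JSON, a list of rows, each an object with "grip": the finger opening in cm, from 0 to 8.54; "linear": the shift along the tool's x, y, z in cm, a list of three; "rotation": the turn, a rotation vector about the tool's x, y, z in degrees, a list of three. A call has 1 to 12 rows; each row is the pose to reach, as a shift and turn from the pose commanded when the call began, along the tool's axes at that moment; what a row does not reach only later rows make up. A row lasts 1/12 s, in which the tool goes at most 41.7 mm and 7.16 degrees, less where a joint would pass 70% of its speed; a pose out of reach is approached as far as the arm can. A call with a gripper value outside its range is refused whole. The fingers move at their own pace and stop on an object; the grip force is fixed at half the most. Time passes only in rows, so rows that repeat a pose let the fingers close. It gives the time, the measured TCP pose, the force and the opening at its end, in the units of the state.
- status.get_obs(): the state, without advancing time (a new reading comes with each control period).
- cams.camera(name): name is "side" or "top"; returns the picture (420x560x3 uint8, red, green, blue); there is no depth.
- cams.camera_info(name): a dict with "fovy" (degrees; the focal length in pixels is half the picture's height over the tangent of half this angle, whatever the lens; pixels are square), "cx", "cy" (the principal point, pixels), "world_from_camera" (4x4, takes a point from camera to world coordinates). Camera axes: x right, y down, z forward; pixel columns grow to the right and rows downward; lengths in m; the calibration is good to about 2 mm. A picture is of the moment at which its call begins. camera_info takes no time and is no camera call.
- ctrl.hand_in(): hands the job in, once; it reports no verdict.
The state is a dict: "time_s": time; "q": joint angles; "dq": joint speeds; "joint_efforts": joint torques, N m; "eef_pos": TCP position; "eef_rot": TCP orientation; "wrist_force": force on the tool from outside, world axes, zero at the start; "torque": the same for the moment, N m; "opening": opening from 0.0 (shut) to 1.0 (fully open).
Only numpy, scipy, OpenCV 4.12 (cv2) and the standard library are available. Lean on these libraries where they do the work, as an engineer would, in place of code of your own. Each camera call takes 0.05 s, during which the arm holds its last target.

## Working session

There is one attempt and no reset: what is moved stays moved. The work goes in short steps, Python scripts to look and compute and a shell command to move; the robot and the scene stay as the last step left them, time stands still between calls to the robot, and variables do not carry over. Pictures are saved under pics/ and viewed, and the job is handed in when it is done.

```bash
mkdir -p pics; ls
python3 - <<'E'
from bench import status,cams,ctrl
import cv2,numpy as np
o=status.get_obs(); print(o); print(ctrl.grip_point_offset)
for n in("side","top"):
    i=cams.camera_info(n); print(n,i)
    cv2.imwrite(f"pics/{n}0.png",cv2.cvtColor(cams.camera(n),cv2.COLOR_RGB2BGR))
E
```

```text
pics
{'time_s': 0.0, 'q': array([-1.55232792e+00,  1.81544020e-01,  1.60801795e+00, -1.77475634e-05,
        1.35379982e+00, -2.06320266e-01]), 'dq': array([-0.00038513, -0.00145136,  0.00034849, -0.00186914,  0.00078577,
        0.00121605]), 'joint_efforts': array([-1.18215066e-03, -4.44865394e+01, -3.51340055e+01, -1.90440837e-04,
        9.07080132e-03,  2.06672115e-05]), 'eef_pos': array([ 0.12815736, -0.55996274,  0.23037768]), 'eef_rot': array([-8.81482774e-04,  9.93689799e-01,  1.12159709e-01,  7.43360822e-05]), 'wrist_force': array([ 0.44544572, -1.3702655 , -0.43054828]), 'torque': array([ 0.01226729, -0.00454729, -0.06880566]), 'opening': 0.9994344511742626}
-0.0187
side {'fovy': 56.66860585761988, 'cx': 271.9294861227718, 'cy': 204.73571178844898, 'world_from_camera': array([[-0.82616651, -0.40077854,  0.39601195,  0.36029358],
       [-0.56342213,  0.59028528, -0.57803009,  0.44947041],
       [-0.00209797, -0.700671  , -0.71348143,  0.54201741],
       [ 0.        ,  0.        ,  0.        ,  1.        ]])}
top {'fovy': 57.417378269415835, 'cx': 278.7984063499416, 'cy': 208.46103039323657, 'world_from_camera': array([[ 0.01049441, -0.99897718,  0.04398257,  0.60475637],
       [-0.99898026, -0.01240574, -0.04341124,  0.09321108],
       [ 0.04391248, -0.04348214, -0.99808867,  0.76476326],
       [ 0.        ,  0.        ,  0.        ,  1.        ]])}
```

View pics/side0.png

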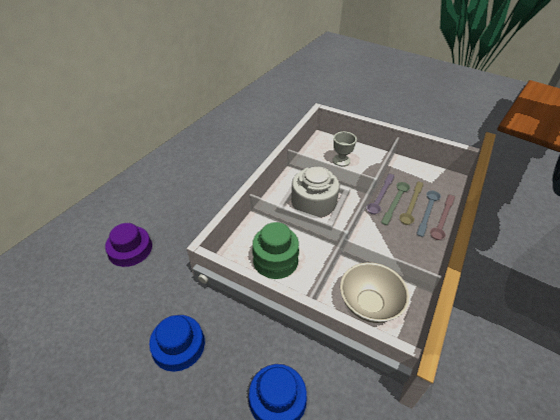

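View pics/top0.png

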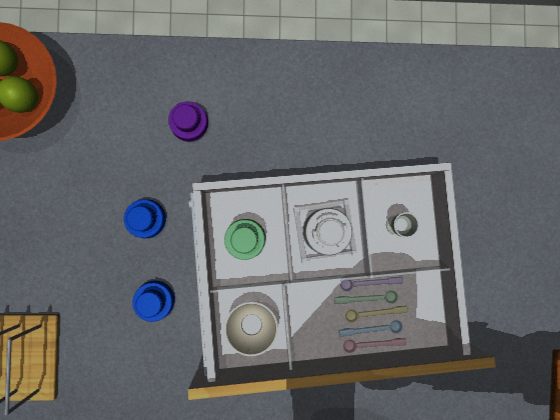

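Run:
```python
import cv2
t=cv2.imread("pics/top0.png"); s=cv2.imread("pics/side0.png")
cv2.imwrite("pics/t1.png",cv2.resize(t[180:290,200:360],None,fx=5,fy=5,interpolation=cv2.INTER_CUBIC))
cv2.imwrite("pics/s1.png",cv2.resize(s[155:285,240:350],None,fx=4.6,fy=4.6,interpolation=cv2.INTER_CUBIC))
```

```text
(no output)
```

View pics/t1.png

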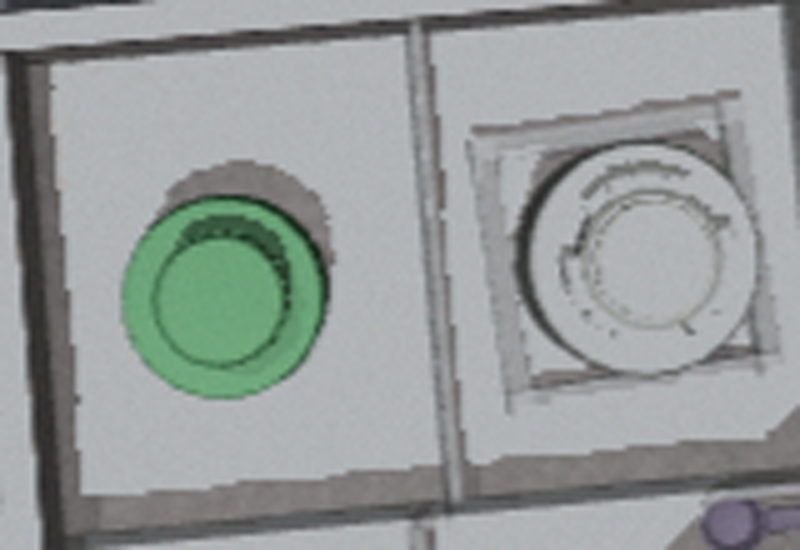

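View pics/s1.png

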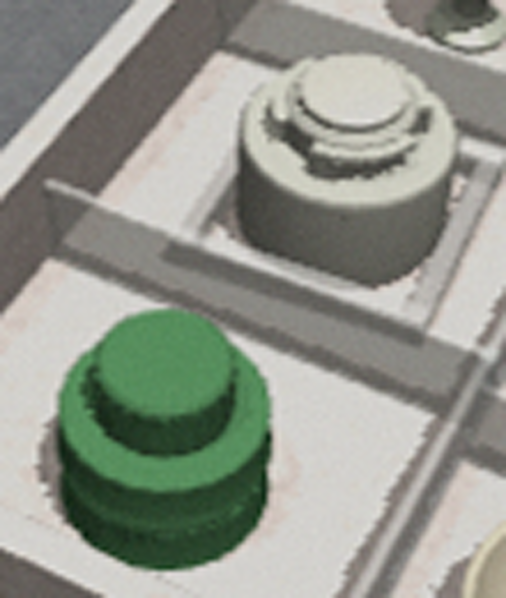

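```bash
cat > h.py <<'E'
from bench import status,cams,ctrl
import numpy as np, cv2
from scipy.spatial.transform import Rotation as R
def ray(n,p):
    i=cams.camera_info(n); f=210/np.tan(np.radians(i['fovy']/2)); W=i['world_from_camera']
    d=W[:3,:3]@np.array([(p[0]-i['cx'])/f,(p[1]-i['cy'])/f,1]); return W[:3,3],d/np.linalg.norm(d)
def tri(pt,ps):
    A=[];b=[];rs=[ray('top',pt),ray('side',ps)]
    for o,d in rs:
        P=np.eye(3)-np.outer(d,d);A.append(P);b.append(P@o)
    x=np.linalg.solve(sum(A),sum(b)); return x,[np.linalg.norm(P@x-q) for P,q in zip(A,b)]
def atz(n,p,z):
    o,d=ray(n,p); return o+d*(z-o[2])/d[2]
def proj(n,X):
    i=cams.camera_info(n); f=210/np.tan(np.radians(i['fovy']/2)); W=i['world_from_camera']
    c=W[:3,:3].T@(np.array(X)-W[:3,3]); return c[:2]/c[2]*f+[i['cx'],i['cy']]
E
python3 - <<'E'
from h import *
print(tri((243.6,239.8),(275.9,233.3)))
print(tri((329.8,231.6),(317.2,174.2)))
c=lambda x,y:((x+.5)/5-.5+200,(y+.5)/5-.5+180)
for z in (.09,.1,.11): 
  print(z,atz('top',(243.6,239.8),z),atz('side',(275.9,233.3),z))
  print('   grip diam',np.linalg.norm(atz('top',c(153,301),z)-atz('top',c(287,301),z)))
for z in (.06,.07,.08,.09): print(z,atz('top',c(643,258),z), np.linalg.norm(atz('top',c(528,258),z)-atz('top',c(758,258),z)))
E
```

```text
(array([0.57731955, 0.12456278, 0.0810784 ]), [np.float64(0.0014161261071884066), np.float64(0.0014161261071884374)])
(array([ 0.59266416, -0.02916317,  0.08360585]), [np.float64(0.0022037634613406966), np.float64(0.002203763461340601)])
0.09 [0.57883772 0.12493312 0.09      ] [0.5719702  0.13007107 0.09      ]
   grip diam 0.04675349781238158
0.1 [0.57922184 0.124463   0.1       ] [0.56728727 0.13713716 0.1       ]
   grip diam 0.046060610388392126
0.11 [0.57960595 0.12399288 0.11      ] [0.56260434 0.14420324 0.11      ]
   grip diam 0.0453677229644027
0.06 [ 0.59490534 -0.02922189  0.06      ] 0.08553955496873375
0.07 [ 0.59504511 -0.02748467  0.07      ] 0.08432582037683549
0.08 [ 0.59518489 -0.02574745  0.08      ] 0.08311208578493723
0.09 [ 0.59532467 -0.02401023  0.09      ] 0.08189835119303895
```

Run:
```python
from h import *
for z in (0,.1,.2): print(z,[atz('top',p,z).round(3) for p in ((552,352),(552,415))],[atz('side',p,z).round(3) for p in ((500,115),(530,82))])
# drawer corners/yaw from divider top line
o=status.get_obs(); P=o['eef_pos']; Rm=R.from_quat(np.roll(o['eef_rot'],-1)).as_matrix()
print(Rm.round(3))
tgt=np.array([.5775,.1248,.2]); print(tgt-P,Rm.T@(tgt-P)*100)
```

```text
0 [array([ 0.354, -0.498,  0.   ]), array([ 0.229, -0.495,  0.   ])] [array([ 0.365, -0.573,  0.   ]), array([ 0.333, -0.798,  0.   ])]
0.1 [array([ 0.387, -0.421,  0.1  ]), array([ 0.278, -0.418,  0.1  ])] [array([ 0.364, -0.385,  0.1  ]), array([ 0.338, -0.568,  0.1  ])]
0.2 [array([ 0.419, -0.343,  0.2  ]), array([ 0.327, -0.341,  0.2  ])] [array([ 0.363, -0.196,  0.2  ]), array([ 0.343, -0.338,  0.2  ])]
[[ 0.975  0.223 -0.   ]
 [ 0.223 -0.975  0.002]
 [ 0.    -0.002 -1.   ]]
[ 0.4493263   0.68481564 -0.03047017] [ 59.06782841 -56.73616248   3.1542947 ]
```

```bash
python3 -m handwheel '[{"grip":8.5,"linear":[0,0,-4],"rotation":[0,0,-7]},{"grip":8.5,"linear":[0,0,-8],"rotation":[0,0,-14]},{"grip":8.5,"linear":[2,-2,-8],"rotation":[0,0,-21]},{"grip":8.5,"linear":[5,-5,-8],"rotation":[0,0,-28]},{"grip":8.5,"linear":[8,-8,-8],"rotation":[0,0,-35]},{"grip":8.5,"linear":[11,-11,-8],"rotation":[0,0,-42]},{"grip":8.5,"linear":[14,-14,-8],"rotation":[0,0,-49]},{"grip":8.5,"linear":[17,-17,-8],"rotation":[0,0,-56]},{"grip":8.5,"linear":[20,-20,-8],"rotation":[0,0,-63]},{"grip":8.5,"linear":[23,-23,-8],"rotation":[0,0,-70]},{"grip":8.5,"linear":[26,-26,-8],"rotation":[0,0,-77]},{"grip":8.5,"linear":[29,-29,-8],"rotation":[0,0,-84]}]'
cat > st.py <<'E'
from h import *
import sys
o=status.get_obs(); P=o['eef_pos']; Rr=R.from_quat(np.roll(o['eef_rot'],-1)); M=Rr.as_matrix()
phi=np.degrees(np.arctan2(M[1,0],M[0,0]))
print('t',round(o['time_s'],2),'P',P.round(4),'phi',phi.round(2),'q6',o['q'][5].round(3),'tilt',M[:2,2].round(4),'F',o['wrist_force'].round(2),'T',o['torque'].round(3),'op',round(o['opening']*85.4,1))
if len(sys.argv)>3:
    t=np.array([float(v) for v in sys.argv[1:4]]); print('lin cm',(M.T@(t-P)*100).round(2))
if len(sys.argv)>4:
    a=np.radians(float(sys.argv[4])); D=np.array([[np.cos(a),np.sin(a),0],[np.sin(a),-np.cos(a),0],[0,0,-1]])
    print('rot',np.degrees(R.from_matrix(M.T@D).as_rotvec()).round(2))
E
python3 st.py .5775 .1248 .2 210
```

```text
time_s: 1.1
eef_pos: [0.343, -0.217, 0.3111]
eef_rot: [0.0, 0.661, 0.75, 0.0]
wrist_force: [0.4, -0.3, -0.7]
opening: 0.997
t 1.1 P [ 0.343  -0.217   0.3111] phi 97.19 q6 -0.984 tilt [ 0.0001 -0.0001] F [ 0.43 -0.28 -0.71] T [-0.039 -0.033 -0.   ] op 85.1
lin cm [30.97 27.54 11.12]
rot [ 0.0000e+00  1.0000e-02 -1.1281e+02]
```

```bash
python3 -c "
from h import *
o=status.get_obs();print(o['q'].round(3),o['dq'].round(3))"
```

```text
[-0.859 -0.284  1.891  0.     1.535 -0.984] [ 1.209e+00 -6.000e-02  4.400e-02  1.000e-03  7.000e-03 -2.520e-01]
```

```bash
python3 -m handwheel '[{"grip":8.5,"linear":[3,3,1],"rotation":[0,0,-7]},{"grip":8.5,"linear":[6,5.5,2],"rotation":[0,0,-14]},{"grip":8.5,"linear":[9,8,3],"rotation":[0,0,-21]},{"grip":8.5,"linear":[12,11,4],"rotation":[0,0,-28]},{"grip":8.5,"linear":[15,13.5,5],"rotation":[0,0,-35]},{"grip":8.5,"linear":[18,16,6],"rotation":[0,0,-42]},{"grip":8.5,"linear":[21,19,7],"rotation":[0,0,-49]},{"grip":8.5,"linear":[24,21.5,8],"rotation":[0,0,-56]},{"grip":8.5,"linear":[27,24,9],"rotation":[0,0,-63]},{"grip":8.5,"linear":[30,26.5,10],"rotation":[0,0,-70]},{"grip":8.5,"linear":[31,27.5,11],"rotation":[0,0,-77]},{"grip":8.5,"linear":[31,27.5,11],"rotation":[0,0,-84]}]'
python3 st.py .5775 .1248 .13 210
```

```text
time_s: 2.1
eef_pos: [0.5782, 0.1249, 0.198]
eef_rot: [-0.002, -0.013, 1.0, 0.0]
wrist_force: [-1.0, -0.1, -0.2]
opening: 0.993
t 2.1 P [0.5782 0.1249 0.198 ] phi -178.56 q6 -1.584 tilt [-0.0041  0.0008] F [-1.01 -0.12 -0.22] T [-0.031 -0.014  0.019] op 84.8
lin cm [ 0.04 -0.02  6.8 ]
rot [  0.11  -0.22 -28.56]
```

```bash
python3 -m handwheel '[{"grip":8.5,"linear":[0,0,3],"rotation":[0,0,-7]},{"grip":8.5,"linear":[0,0,6],"rotation":[0,0,-14]},{"grip":8.5,"linear":[0,0,7.4],"rotation":[0,0,-21]},{"grip":8.5,"linear":[0,0,7.4],"rotation":[0,0,-28]},{"grip":8.0,"linear":[0,0,7.4],"rotation":[0,0,-28.5]},{"grip":7.5,"linear":[0,0,7.4],"rotation":[0,0,-28.5]},{"grip":7.5,"linear":[0,0,7.4],"rotation":[0,0,-28.5]}]'
python3 st.py .5775 .1248 .056 210
python3 - <<'E'
from h import *
for n,(a,b,c,d) in dict(top=(170,310,180,360),side=(120,300,200,380)).items():
    im=cv2.cvtColor(cams.camera(n),cv2.COLOR_RGB2BGR)
    cv2.imwrite(f"pics/{n}2.png",cv2.resize(im[a:b,c:d],None,fx=3.3,fy=3.3,interpolation=cv2.INTER_CUBIC))
E
```

```text
time_s: 2.68
eef_pos: [0.579, 0.1217, 0.1279]
eef_rot: [0.001, -0.252, 0.968, -0.0]
wrist_force: [0.0, -0.8, 0.8]
opening: 0.881
t 2.68 P [0.579  0.1217 0.1279] phi -150.82 q6 -2.073 tilt [ 0.0011 -0.    ] F [ 0.   -0.84  0.81] T [-0.039  0.023 -0.007] op 75.2
lin cm [-0.02  0.35  7.19]
rot [-0.03  0.05 -0.82]
```

View pics/side2.png

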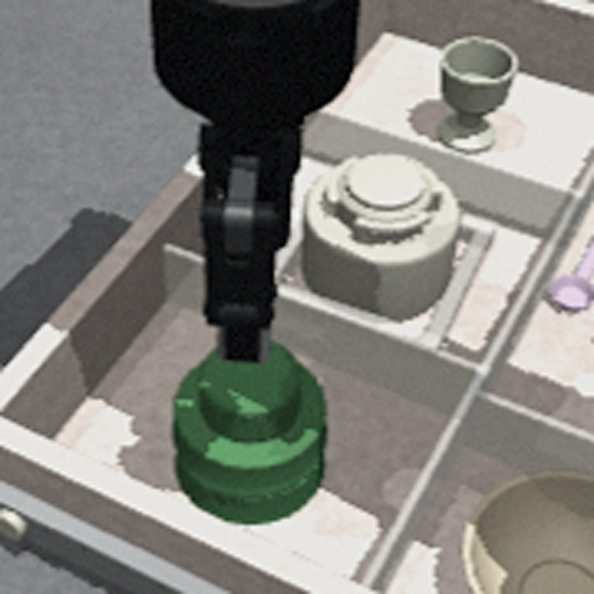

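View pics/top2.png

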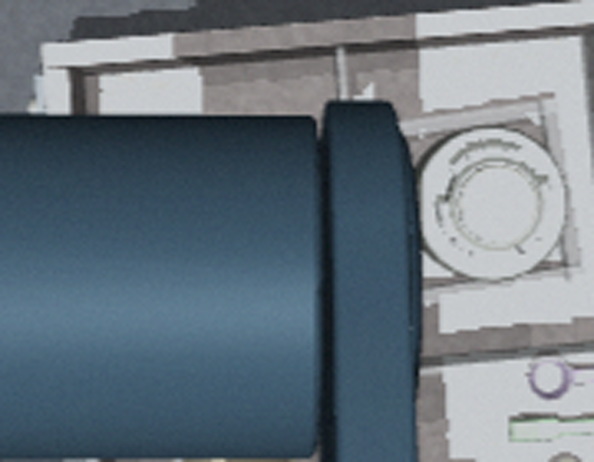

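```bash
python3 st.py .5775 .1248 .056 210
```

```text
t 2.78 P [0.5791 0.1217 0.1281] phi -150.75 q6 -2.075 tilt [0.0016 0.    ] F [-0.53 -0.79 -0.25] T [-0.025  0.024  0.022] op 75.1
lin cm [-0.    0.35  7.21]
rot [-0.04  0.08 -0.75]
```

```bash
python3 -m handwheel '[{"grip":7.5,"linear":[0,0.35,0.5],"rotation":[0,0,0]},{"grip":7.5,"linear":[0,0.35,3],"rotation":[0,0,0]},{"grip":7.5,"linear":[0,0.35,5],"rotation":[0,0,0]},{"grip":7.5,"linear":[0,0.35,6],"rotation":[0,0,0]},{"grip":7.5,"linear":[0,0.35,7],"rotation":[0,0,0]},{"grip":7.5,"linear":[0,0.35,7.1],"rotation":[0,0,0]},{"grip":7.5,"linear":[0,0.35,7.1],"rotation":[0,0,0]}]'
python3 st.py .5775 .1248 .056 210
python3 - <<'E'
from h import *
for n,(a,b,c,d) in dict(side=(160,300,220,340)).items():
    im=cv2.cvtColor(cams.camera(n),cv2.COLOR_RGB2BGR)
    cv2.imwrite(f"pics/{n}3.png",cv2.resize(im[a:b,c:d],None,fx=4.2,fy=4.2,interpolation=cv2.INTER_CUBIC))
E
```

```text
time_s: 3.37
eef_pos: [0.5767, 0.1248, 0.0561]
eef_rot: [-0.0, -0.253, 0.967, 0.0]
wrist_force: [0.4, -0.2, 0.3]
opening: 0.878
t 3.37 P [0.5767 0.1248 0.0561] phi -150.63 q6 -2.071 tilt [-0.0006 -0.    ] F [ 0.37 -0.16  0.29] T [0.02  0.023 0.054] op 74.9
lin cm [-0.07 -0.04  0.01]
rot [ 0.02 -0.03 -0.63]
```

View pics/side3.png

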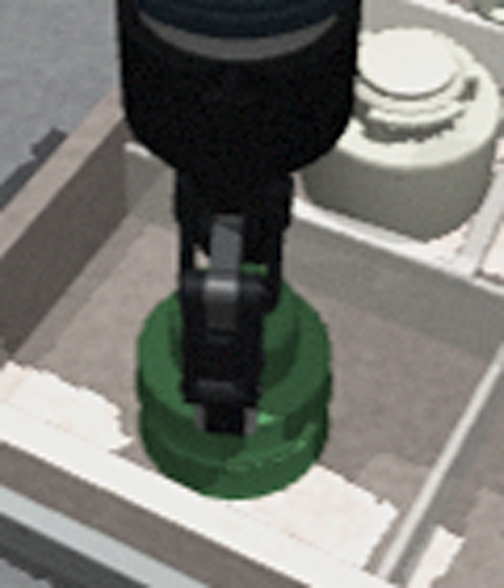

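```bash
python3 -m handwheel '[{"grip":6,"linear":[0,0,0],"rotation":[0,0,0]},{"grip":5.2,"linear":[0,0,0],"rotation":[0,0,0]},{"grip":4.5,"linear":[0,0,0],"rotation":[0,0,0]},{"grip":4,"linear":[0,0,0],"rotation":[0,0,0]},{"grip":4,"linear":[0,0,0],"rotation":[0,0,0]},{"grip":4,"linear":[0,0,0],"rotation":[0,0,0]}]'
python3 st.py
```

```text
time_s: 3.92
eef_pos: [0.5777, 0.1248, 0.0577]
eef_rot: [0.001, -0.254, 0.967, -0.0]
wrist_force: [-1.7, -0.1, 6.2]
opening: 0.546
t 3.92 P [0.5777 0.1248 0.0577] phi -150.62 q6 -2.071 tilt [ 0.0021 -0.    ] F [-1.72 -0.12  6.16] T [ 0.079  0.291 -0.045] op 46.6
```

```bash
python3 -m handwheel '[{"grip":4,"linear":[0,0,-0.5],"rotation":[0,0,0]},{"grip":4,"linear":[0,0,-1.2],"rotation":[0,0,0]},{"grip":4,"linear":[0,0,-2],"rotation":[0,0,0]},{"grip":4,"linear":[0,0,-3],"rotation":[0,0,0]},{"grip":4,"linear":[0,0,-5],"rotation":[0,0,0]},{"grip":4,"linear":[0,0,-8],"rotation":[0,0,0]},{"grip":4,"linear":[0,0,-10],"rotation":[0,0,0]},{"grip":4,"linear":[0,0,-10],"rotation":[0,0,0]},{"grip":4,"linear":[0,0,-10],"rotation":[0,0,0]}]'
python3 st.py .594 -.029 .158 210
python3 - <<'E'
from h import *
im=cv2.cvtColor(cams.camera('side'),cv2.COLOR_RGB2BGR)
cv2.imwrite("pics/side4.png",cv2.resize(im[60:300,180:400],None,fx=2.5,fy=2.5,interpolation=cv2.INTER_CUBIC))
E
```

```text
time_s: 4.67
eef_pos: [0.578, 0.1248, 0.1586]
eef_rot: [0.002, -0.254, 0.967, -0.001]
wrist_force: [-0.3, -0.0, -0.7]
opening: 0.546
t 4.67 P [0.578  0.1248 0.1586] phi -150.62 q6 -2.071 tilt [0.0042 0.0001] F [-0.27 -0.04 -0.71] T [ 0.001 -0.039 -0.043] op 46.6
lin cm [  6.16 -14.19   0.07]
rot [-0.12  0.21 -0.62]
```

View pics/side4.png

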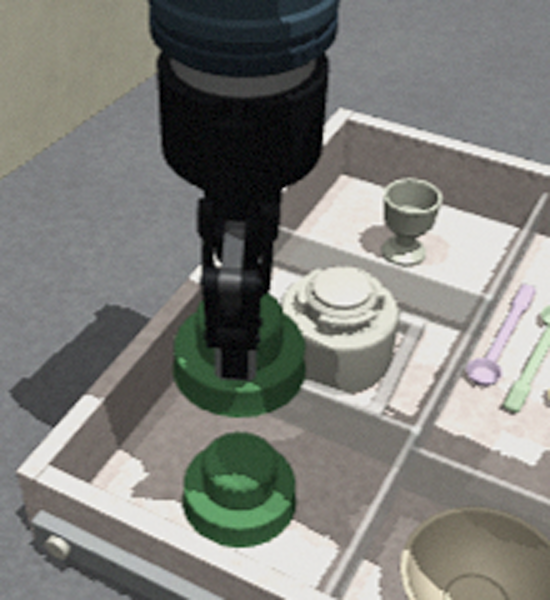

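```bash
python3 - <<'E'
from h import *
o=status.get_obs(); P=o['eef_pos']
for dz in (0,-.01,-.02): print(proj('side',P+[0,0,dz]))
E
python3 -m handwheel '[{"grip":4,"linear":[0.8,-1.8,0],"rotation":[0,0,0]},{"grip":4,"linear":[1.8,-4.2,0],"rotation":[0,0,0]},{"grip":4,"linear":[3,-7,0],"rotation":[0,0,0]},{"grip":4,"linear":[4.3,-10,0],"rotation":[0,0,0]},{"grip":4,"linear":[5.3,-12.5,0],"rotation":[0,0,0]},{"grip":4,"linear":[6.16,-14.2,0],"rotation":[0,0,0]},{"grip":4,"linear":[6.16,-14.2,2],"rotation":[0,0,0]},{"grip":4,"linear":[6.16,-14.2,4.2],"rotation":[0,0,0]},{"grip":4,"linear":[6.16,-14.2,4.2],"rotation":[0,0,0]},{"grip":4,"linear":[6.16,-14.2,4.2],"rotation":[0,0,0]},{"grip":4,"linear":[6.16,-14.2,4.2],"rotation":[0,0,0]}]'
python3 st.py .594 -.029 .12 210
python3 - <<'E'
from h import *
P=status.get_obs()['eef_pos']
for dz in (0,-.01,-.02): print(proj('side',P+[0,0,dz]))
for z in (.0605,.0835): print('pot axis',z,proj('side',[.594,-.029,z]),proj('top',[.594,-.029,z]))
for n,(a,b,c,d) in dict(side=(120,240,260,380),top=(170,290,270,410)).items():
    im=cv2.cvtColor(cams.camera(n),cv2.COLOR_RGB2BGR)
    cv2.imwrite(f"pics/{n}5.png",cv2.resize(im[a:b,c:d],None,fx=5,fy=5,interpolation=cv2.INTER_CUBIC))
E
```

```text
[275.37941615 198.6661073 ]
[275.34980715 203.65752632]
[275.32094928 208.52232339]
time_s: 5.63
eef_pos: [0.5926, -0.0289, 0.1142]
eef_rot: [-0.0, -0.254, 0.967, 0.0]
wrist_force: [-0.7, -0.5, 0.3]
opening: 0.542
t 5.63 P [ 0.5926 -0.0289  0.1142] phi -150.6 q6 -2.333 tilt [-0.001   0.0003] F [-0.71 -0.47  0.33] T [0.062 0.012 0.005] op 46.2
lin cm [-0.12 -0.08 -0.58]
rot [ 0.04 -0.04 -0.6 ]
[317.31731728 160.96350141]
[316.85368092 165.43016832]
[316.39966105 169.80419013]
pot axis 0.0605 [314.28652178 183.58015863] [328.12494382 231.69433187]
pot axis 0.0835 [315.2578332  174.06742739] [330.34401621 231.91319437]
```

View pics/side5.png

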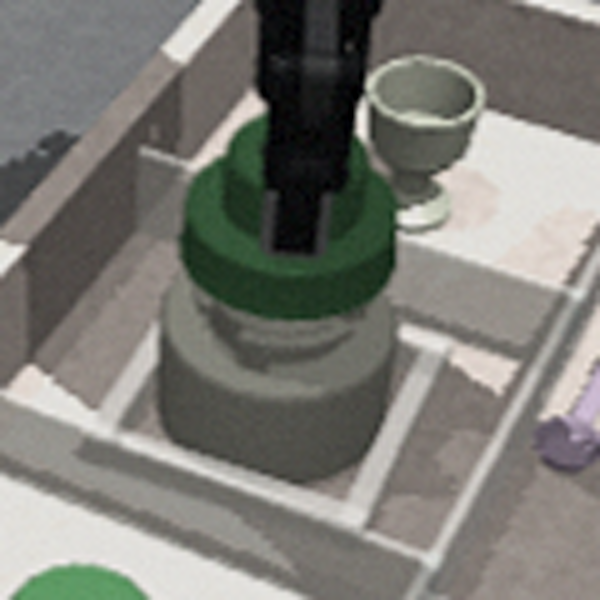

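View pics/top5.png

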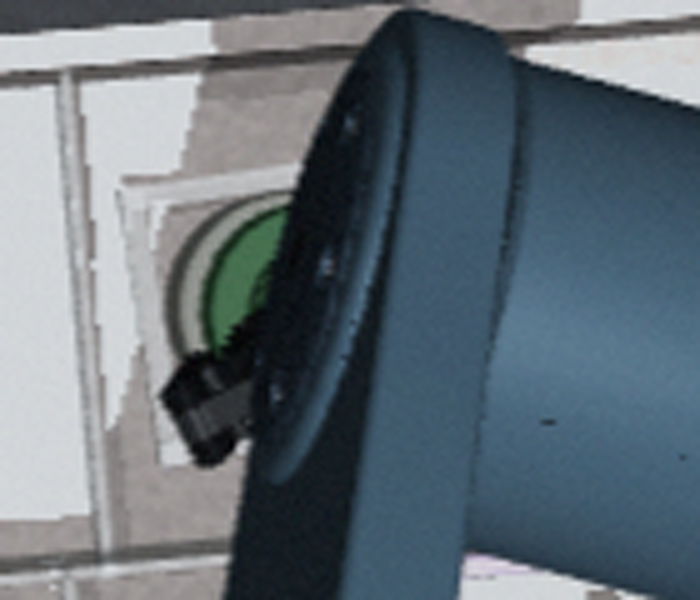

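Run:
```python
from h import *
P=status.get_obs()['eef_pos']
print(P)
a=np.linspace(0,2*np.pi,361)
def circ(n,c,r): return np.array([proj(n,[c[0]+r*np.cos(t),c[1]+r*np.sin(t),c[2]]) for t in a])
im=cv2.imread('pics/top5.png')
def draw(pts,col):
    q=((pts-[270,170]+.5)*5-.5).round().astype(int); cv2.polylines(im,[q],True,col,1)
draw(circ('top',P+[0,0,0],.037),(0,0,255))
draw(circ('top',P+[0,0,-.02],.0385),(255,0,255))
draw(circ('top',[.594,-.029,.0605],.044),(255,0,0))
cv2.imwrite('pics/top5b.png',im[100:480,100:500])
im=cv2.imread('pics/side5.png')
def draw(pts,col):
    q=((pts-[260,120]+.5)*5-.5).round().astype(int); cv2.polylines(im,[q],True,col,1)
draw(circ('side',P+[0,0,0],.037),(0,0,255))
draw(circ('side',P+[0,0,-.02],.0385),(255,0,255))
draw(circ('side',[.594,-.029,.0605],.044),(255,0,0))
draw(circ('side',[.594,-.029,.0105],.044),(255,0,0))
cv2.imwrite('pics/side5b.png',im)
```

```text
[ 0.59351974 -0.02904146  0.11544433]
```

View pics/top5b.png

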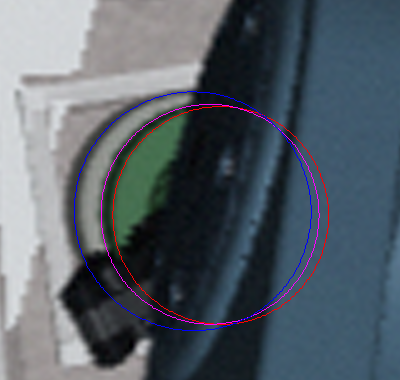

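View pics/side5b.png

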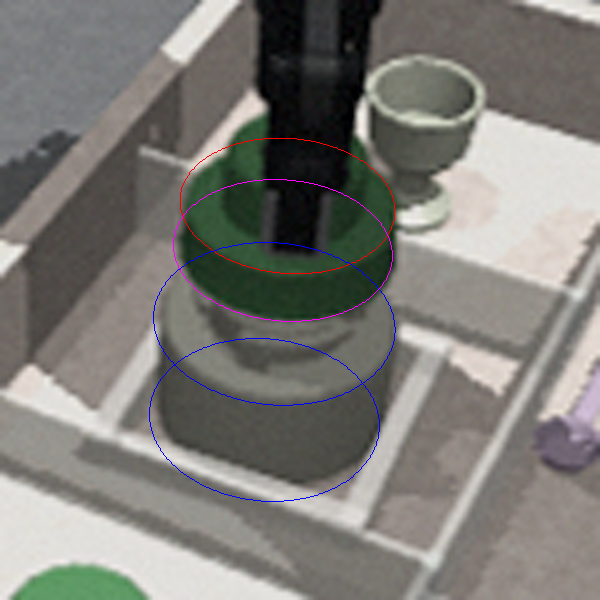

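```bash
python3 -m handwheel '[{"grip":4,"linear":[0,0,0.7],"rotation":[0,0,0]},{"grip":4,"linear":[0,0,1.4],"rotation":[0,0,0]},{"grip":4,"linear":[0,0,1.9],"rotation":[0,0,0]},{"grip":4,"linear":[0,0,2.1],"rotation":[0,0,0]},{"grip":4,"linear":[0,0,2.1],"rotation":[0,0,0]}]'; python3 st.py
python3 -m handwheel '[{"grip":4,"linear":[0,0,0.1],"rotation":[0,0,0]},{"grip":4,"linear":[0,0,0.2],"rotation":[0,0,0]},{"grip":4,"linear":[0,0,0.3],"rotation":[0,0,0]},{"grip":4,"linear":[0,0,0.3],"rotation":[0,0,0]}]'; python3 st.py
```

```text
time_s: 6.15
eef_pos: [0.5921, -0.029, 0.0923]
eef_rot: [-0.001, -0.254, 0.967, 0.0]
wrist_force: [0.4, -0.0, -0.2]
opening: 0.545
t 6.15 P [ 0.5921 -0.029   0.0923] phi -150.62 q6 -2.333 tilt [-0.0017  0.0005] F [ 0.35 -0.   -0.21] T [ 0.035 -0.041  0.02 ] op 46.5
time_s: 6.48
eef_pos: [0.5928, -0.0292, 0.0903]
eef_rot: [0.0, -0.254, 0.967, -0.0]
wrist_force: [0.3, -0.1, 0.5]
opening: 0.546
t 6.48 P [ 0.5928 -0.0292  0.0903] phi -150.62 q6 -2.333 tilt [ 0.0002 -0.0001] F [ 0.32 -0.08  0.54] T [-0.039 -0.018  0.004] op 46.6
```

```bash
for i in 1 2 3; do python3 -m handwheel '[{"grip":4,"linear":[0,0,0.1],"rotation":[0,0,0]},{"grip":4,"linear":[0,0,0.1],"rotation":[0,0,0]},{"grip":4,"linear":[0,0,0.1],"rotation":[0,0,0]}]' >/dev/null; python3 st.py; done
```

```text
t 6.73 P [ 0.5929 -0.0292  0.0901] phi -150.62 q6 -2.333 tilt [ 0.0004 -0.0001] F [-1.68  0.98  5.26] T [0.125 0.43  0.004] op 46.3
t 6.98 P [ 0.5931 -0.0292  0.0901] phi -150.61 q6 -2.333 tilt [ 0.0006 -0.0003] F [-5.7  -0.36 10.9 ] T [ 0.173  0.94  -0.012] op 46.5
t 7.23 P [ 0.5931 -0.0292  0.09  ] phi -150.61 q6 -2.333 tilt [ 0.0007 -0.0004] F [-8.05  0.72 17.82] T [ 0.307  1.477 -0.026] op 46.3
```

```bash
python3 -m handwheel '[{"grip":4,"linear":[0,0,-0.12],"rotation":[0,0,0]},{"grip":4,"linear":[0,0,-0.12],"rotation":[0,0,0]}]'>/dev/null; python3 st.py; for i in 1 2; do python3 -m handwheel '[{"grip":4,"linear":[0,0,0],"rotation":[0,0,2.5]},{"grip":4,"linear":[0,0,0],"rotation":[0,0,5]},{"grip":4,"linear":[0,0,0],"rotation":[0,0,7.5]},{"grip":4,"linear":[0,0,0],"rotation":[0,0,10]},{"grip":4,"linear":[0,0,0],"rotation":[0,0,10]}]' >/dev/null; python3 st.py; done
```

```text
t 7.4 P [ 0.5933 -0.0292  0.0901] phi -150.61 q6 -2.333 tilt [ 0.0013 -0.0003] F [-3.96  1.05  9.92] T [0.235 0.715 0.014] op 46.7
t 7.82 P [ 0.5943 -0.0296  0.0901] phi -160.76 q6 -2.156 tilt [ 0.0035 -0.0008] F [0.48 0.14 7.02] T [ 0.094  0.031 -0.138] op 46.3
t 8.23 P [ 0.5943 -0.0296  0.0901] phi -170.76 q6 -1.981 tilt [ 0.0035 -0.0009] F [ 0.53 -0.94  7.85] T [-0.029  0.047 -0.181] op 46.4
```

```bash
for i in 1 2 3; do python3 -m handwheel '[{"grip":4,"linear":[0,0,0],"rotation":[0,0,2.5]},{"grip":4,"linear":[0,0,0],"rotation":[0,0,5]},{"grip":4,"linear":[0,0,0],"rotation":[0,0,7.5]},{"grip":4,"linear":[0,0,0],"rotation":[0,0,10]},{"grip":4,"linear":[0,0,0],"rotation":[0,0,10]}]' >/dev/null; python3 st.py; done
```

```text
t 8.65 P [ 0.5944 -0.0296  0.0901] phi 179.24 q6 -1.807 tilt [ 0.0036 -0.0009] F [-0.84 -0.34  6.01] T [-0.038 -0.009 -0.121] op 46.3
t 9.07 P [ 0.5944 -0.0296  0.0902] phi 169.25 q6 -1.632 tilt [ 0.0037 -0.001 ] F [-0.24 -0.67  6.69] T [-0.033  0.051 -0.149] op 46.4
t 9.48 P [ 0.5944 -0.0297  0.0901] phi 159.25 q6 -1.458 tilt [ 0.0036 -0.001 ] F [ 0.5  -0.16  6.83] T [-0.077  0.092 -0.102] op 46.3
```

```bash
for i in 1 2; do python3 -m handwheel '[{"grip":4,"linear":[0,0,0],"rotation":[0,0,2.5]},{"grip":4,"linear":[0,0,0],"rotation":[0,0,5]},{"grip":4,"linear":[0,0,0],"rotation":[0,0,7.5]},{"grip":4,"linear":[0,0,0],"rotation":[0,0,10]},{"grip":4,"linear":[0,0,0],"rotation":[0,0,10]}]' >/dev/null; python3 st.py; done
```

```text
t 9.9 P [ 0.5944 -0.0297  0.0901] phi 149.25 q6 -1.283 tilt [ 0.0036 -0.001 ] F [ 1.16 -0.03  6.6 ] T [-0.03   0.053 -0.062] op 46.1
t 10.32 P [ 0.5942 -0.0296  0.09  ] phi 139.25 q6 -1.109 tilt [ 0.0034 -0.0009] F [ 1.04 -0.12  6.41] T [-0.091 -0.016 -0.138] op 46.4
```

```bash
for i in 1 2; do python3 -m handwheel '[{"grip":4,"linear":[0,0,0],"rotation":[0,0,2.5]},{"grip":4,"linear":[0,0,0],"rotation":[0,0,5]},{"grip":4,"linear":[0,0,0],"rotation":[0,0,7.5]},{"grip":4,"linear":[0,0,0],"rotation":[0,0,10]},{"grip":4,"linear":[0,0,0],"rotation":[0,0,10]}]' >/dev/null; python3 st.py; done
```

```text
t 10.73 P [ 0.5928 -0.0292  0.0884] phi 129.29 q6 -0.935 tilt [ 0.0001 -0.    ] F [-0.87  0.35 -0.33] T [ 0.023 -0.007  0.003] op 46.5
t 11.15 P [ 0.5931 -0.0298  0.0885] phi 119.41 q6 -0.762 tilt [ 0.0008 -0.0012] F [ 1.18 -2.64 -0.9 ] T [-0.453 -0.195  0.393] op 46.3
```

```bash
python3 -m handwheel '[{"grip":4,"linear":[0,0,0],"rotation":[0,0,-3]},{"grip":4,"linear":[0,0,0],"rotation":[0,0,-6]},{"grip":4,"linear":[0,0,0.1],"rotation":[0,0,-6]},{"grip":4,"linear":[0,0,0.2],"rotation":[0,0,-6]},{"grip":4,"linear":[0,0,0.3],"rotation":[0,0,-6]},{"grip":4,"linear":[0,0,0.3],"rotation":[0,0,-6]}]'>/dev/null; python3 st.py;python3 -m handwheel '[{"grip":4,"linear":[0,0,0.15],"rotation":[0,0,0]},{"grip":4,"linear":[0,0,0.3],"rotation":[0,0,0]},{"grip":4,"linear":[0,0,0.3],"rotation":[0,0,0]}]'>/dev/null; python3 st.py
```

```text
t 11.65 P [ 0.5927 -0.0291  0.0855] phi 125.35 q6 -0.866 tilt [-0.0002  0.0002] F [-0.56  1.16  2.5 ] T [ 0.044  0.166 -0.015] op 46.3
t 11.9 P [ 0.5929 -0.0291  0.0826] phi 125.37 q6 -0.866 tilt [0.0003 0.    ] F [-0.66  0.82  4.42] T [0.095 0.284 0.01 ] op 46.1
```

Past the flange and pressing the seal, as predicted. Continue home.

```bash
python3 -m handwheel '[{"grip":4,"linear":[0,0,0.15],"rotation":[0,0,0]},{"grip":4,"linear":[0,0,0.3],"rotation":[0,0,0]},{"grip":4,"linear":[0,0,0.3],"rotation":[0,0,0]}]'>/dev/null; python3 st.py;python3 -m handwheel '[{"grip":4,"linear":[0,0,0.1],"rotation":[0,0,0]},{"grip":4,"linear":[0,0,0.15],"rotation":[0,0,0]},{"grip":4,"linear":[0,0,0.15],"rotation":[0,0,0]}]'>/dev/null; python3 st.py
```

```text
t 12.15 P [ 0.593  -0.0292  0.0807] phi 125.38 q6 -0.866 tilt [ 0.0002 -0.0001] F [-3.82  1.87 10.56] T [0.189 0.786 0.012] op 46.1
t 12.4 P [ 0.593  -0.0292  0.0805] phi 125.4 q6 -0.866 tilt [ 0.0003 -0.0003] F [-9.52  1.   20.66] T [ 0.189  1.593 -0.055] op 46.4
```

```bash
python3 -m handwheel '[{"grip":4,"linear":[0,0,-0.1],"rotation":[0,0,0]},{"grip":4,"linear":[0,0,-0.1],"rotation":[0,0,4]},{"grip":4,"linear":[0,0,-0.1],"rotation":[0,0,8]},{"grip":4,"linear":[0,0,-0.1],"rotation":[0,0,12]},{"grip":4,"linear":[0,0,-0.1],"rotation":[0,0,16]},{"grip":4,"linear":[0,0,-0.1],"rotation":[0,0,20]},{"grip":4,"linear":[0,0,-0.1],"rotation":[0,0,20]}]'>/dev/null; python3 st.py
```

```text
t 12.98 P [ 0.5945 -0.0302  0.0808] phi 105.16 q6 -0.514 tilt [ 0.0038 -0.0018] F [-0.75 -0.54  8.88] T [-0.212  0.193 -0.087] op 46.6
```

```bash
python3 -m handwheel '[{"grip":4,"linear":[0,0,0],"rotation":[0,0,4]},{"grip":4,"linear":[0,0,0],"rotation":[0,0,8]},{"grip":4,"linear":[0,0,0],"rotation":[0,0,12]},{"grip":4,"linear":[0,0,0],"rotation":[0,0,16]},{"grip":4,"linear":[0,0,0],"rotation":[0,0,20]},{"grip":4,"linear":[0,0,0],"rotation":[0,0,20]}]'>/dev/null; python3 st.py
```

```text
t 13.48 P [ 0.5944 -0.0303  0.0808] phi 85.16 q6 -0.165 tilt [ 0.0035 -0.0018] F [-0.59 -1.08  8.85] T [-0.153  0.241 -0.065] op 46.7
```

```bash
for i in 1 2; do python3 -m handwheel '[{"grip":4,"linear":[0,0,0],"rotation":[0,0,4]},{"grip":4,"linear":[0,0,0],"rotation":[0,0,7]},{"grip":4,"linear":[0,0,0],"rotation":[0,0,10]},{"grip":4,"linear":[0,0,0],"rotation":[0,0,10]}]'>/dev/null; python3 st.py; done
```

```text
t 13.82 P [ 0.5943 -0.0303  0.0807] phi 75.21 q6 0.009 tilt [ 0.0032 -0.0018] F [-1.   -1.4   9.53] T [-0.211  0.353  0.019] op 46.2
t 14.15 P [ 0.5942 -0.0302  0.0807] phi 65.22 q6 0.183 tilt [ 0.0031 -0.0017] F [-1.89 -1.23  9.69] T [-0.204  0.347 -0.018] op 46.1
```

```bash
for i in 1 2; do python3 -m handwheel '[{"grip":4,"linear":[0,0,0],"rotation":[0,0,3]},{"grip":4,"linear":[0,0,0],"rotation":[0,0,5]},{"grip":4,"linear":[0,0,0],"rotation":[0,0,5]}]'>/dev/null; python3 st.py; done
```

```text
t 14.4 P [ 0.5942 -0.0302  0.0807] phi 60.27 q6 0.27 tilt [ 0.003  -0.0017] F [-1.53 -1.45  9.99] T [-0.219  0.381 -0.071] op 46.5
t 14.65 P [ 0.5939 -0.0304  0.0807] phi 55.37 q6 0.356 tilt [ 0.0023 -0.0025] F [-2.33 -3.13 11.45] T [-0.382  0.591  0.639] op 46.1
```

```bash
python3 -m handwheel '[{"grip":4,"linear":[0,0,-0.1],"rotation":[0,0,-3]},{"grip":4,"linear":[0,0,-0.3],"rotation":[0,0,-3]},{"grip":4,"linear":[0,0,-0.4],"rotation":[0,0,-3]},{"grip":4,"linear":[0,0,-0.4],"rotation":[0,0,-3]}]'>/dev/null; python3 st.py
```

```text
t 14.98 P [ 0.5938 -0.0298  0.0828] phi 58.35 q6 0.303 tilt [ 0.0025 -0.001 ] F [ 4.78 -1.96 -3.13] T [-0.325 -0.64   0.186] op 46.3
```

```bash
python3 -m handwheel '[{"grip":4,"linear":[0,0,0.05],"rotation":[0,0,0]},{"grip":5.2,"linear":[0,0,0.05],"rotation":[0,0,0]},{"grip":6.5,"linear":[0,0,0],"rotation":[0,0,0]},{"grip":7.5,"linear":[0,0,0],"rotation":[0,0,0]},{"grip":7.5,"linear":[0,0,0],"rotation":[0,0,0]},{"grip":7.5,"linear":[0,0,-0.5],"rotation":[0,0,0]},{"grip":7.5,"linear":[0,0,-2],"rotation":[0,0,0]},{"grip":7.5,"linear":[0,0,-5],"rotation":[0,0,0]},{"grip":7.5,"linear":[0,0,-9],"rotation":[0,0,0]},{"grip":7.5,"linear":[0,0,-13],"rotation":[0,0,0]},{"grip":7.5,"linear":[0,0,-16],"rotation":[0,0,0]},{"grip":7.5,"linear":[0,0,-16],"rotation":[0,0,0]}]'>/dev/null; python3 st.py .40 -.25 .27
```

```text
t 15.98 P [ 0.5965 -0.0299  0.252 ] phi 58.4 q6 0.303 tilt [ 0.0131 -0.0032] F [ 1.32 -0.02  0.68] T [ 0.025 -0.048  0.029] op 75.3
lin cm [-29.04  -5.18  -1.99]
```

Move aside a little for a clear view from above.

```bash
python3 -m handwheel '[{"grip":7.5,"linear":[-3,-0.5,-1],"rotation":[0,0,0]},{"grip":7.5,"linear":[-6,-1,-2],"rotation":[0,0,0]},{"grip":7.5,"linear":[-9,-1.5,-2],"rotation":[0,0,0]},{"grip":7.5,"linear":[-12,-2,-2],"rotation":[0,0,0]},{"grip":7.5,"linear":[-15,-2.5,-2],"rotation":[0,0,0]},{"grip":7.5,"linear":[-18,-3,-2],"rotation":[0,0,0]},{"grip":7.5,"linear":[-21,-4,-2],"rotation":[0,0,0]},{"grip":7.5,"linear":[-24,-4.5,-2],"rotation":[0,0,0]},{"grip":7.5,"linear":[-27,-5,-2],"rotation":[0,0,0]},{"grip":7.5,"linear":[-29,-5,-2],"rotation":[0,0,0]},{"grip":7.5,"linear":[-29,-5,-2],"rotation":[0,0,0]}]'>/dev/null; python3 st.py
python3 - <<'E'
from h import *
for n,(a,b,c,d) in dict(side=(110,290,230,400),top=(150,310,200,450)).items():
    im=cv2.cvtColor(cams.camera(n),cv2.COLOR_RGB2BGR)
    cv2.imwrite(f"pics/{n}6.png",cv2.resize(im[a:b,c:d],None,fx=3.2,fy=3.2,interpolation=cv2.INTER_CUBIC))
E
```

```text
t 16.9 P [ 0.3963 -0.2524  0.2632] phi 58.17 q6 -0.264 tilt [-0.0004 -0.0014] F [-0.11  0.37 -0.66] T [ 0.02  -0.055  0.033] op 75.0
```

View pics/side6.png

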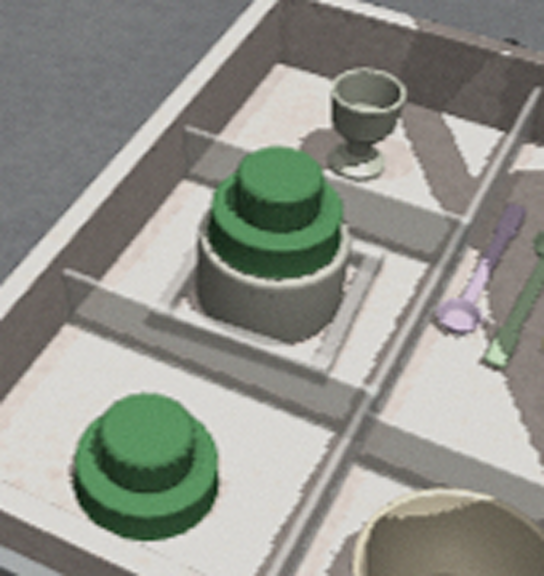

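View pics/top6.png

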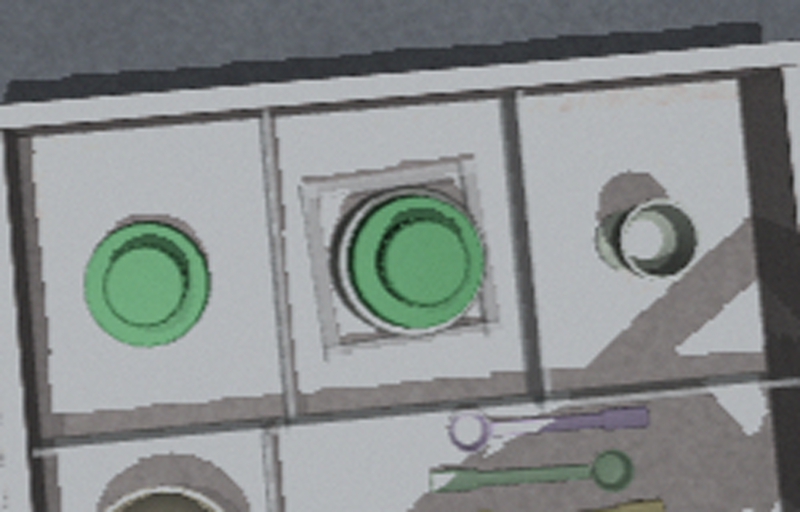

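Run:
```python
from h import *
u=lambda x,y,a,b:((x+.5)/3.2-.5+a,(y+.5)/3.2-.5+b)
print(tri(u(425,262,200,150),u(281,176,230,110)))
print(ctrl.hand_in())
```

```text
(array([ 0.59368214, -0.02971485,  0.10479888]), [np.float64(0.0015788253985092784), np.float64(0.001578825398509296)])
the job is handed in; nothing more can be done
None
```

The cap appears locked on the pot, and I handed the job in at about 17 s; no verdict was reported.

- **Lift:** I lifted the upper cap off the spare. The spare and the egg cup show no visible shift in the pictures.
- **Finding the gaps:** I set the cap on the flange (tool tip, TCP, at z = 0.090) and turned it clockwise about 80° under 6–8 N. The lugs dropped in there: z fell 1.6 mm and the push vanished.
- **Locking:** I pressed it home to 0.0805 and twisted it clockwise about 70° until it hit the stop (0.64 N m).

**Last checks:**
- **Held by the lugs:** when I eased off, the cap rose 2.1 mm and then resisted a 3 N pull.
- **Seating:** after release, both pictures show it level and centred on the pot. I judged level by eye only.
- **Position:** triangulating its top gave (0.5937, -0.0297), within 1 mm of my estimate of the pot's axis. The height came out at 0.105 m against the 0.107 m I expected, which is within the camera's roughly 2 mm error.
- **Robot clear:** the arm is well away and touches nothing.

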